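# Slide the price slate into its corner pocket

### The job

On the wooden display board, push the blank price slate up until it lies flush against the rail, in the open stretch between the two corner pockets; then slide it along the rail, keeping it against the rail, until it is fully home in the corner pocket at the end of the board where the orange-ringed jar stands. Only push it with the fingertips: the slate is never lifted or tipped, and the jars and everything else on the counter stay where they are.

Things in the scene. Friction and masses are not known exactly. Their poses are not given: they have to be found in the camera images.
- board: Fixed wooden display board, 325 x 420 mm, top 18 mm above the counter. Origin on the counter plane under the open field before the rail, midway between the ends. x points away from the robot, square to the rail; y along the rail; z up. Turned up to 0.3 rad. Two jars stand behind the rail at y = +-130 mm, x = 165 mm.
- rail_mid (a point): Middle of the rail: point at board height on its inner face, 70 mm along board x from the board's origin. Dark wooden rail along board y, 14 mm wide, 14 mm tall above the board; its inner face looks to the robot. It is free of keepers for 110 mm to either side. A slate lying flush has its centre 22 mm before this face.
- pocket_pos (a point): Where the slate's centre lies when fully home in the pocket at the board's +y end (board x = 48, y = +150 mm). Rail on its far side, a 14 mm tall dark end stop (inner face y = 180 mm) at its end, and a 10 mm tall brass keeper strip on the robot's side (inner face x = 23 mm, y = 140 to 180 mm): 47 mm wide, open only along the rail. The slate's trailing 20 mm stands out.
- pocket_neg (a point): The same, mirrored, for the pocket at the board's -y end (board x = 48, y = -150 mm). At both pockets a flared brass lead-in, 10 mm tall, carries on from the keeper towards the middle: from |y| = 140 to 111 mm its inner face falls back from x = 23 to about 9 mm.
- slate_mid (a point): Centre of the loose blank price slate: dark grey tile with a thin white chalk border, 44 mm (its x) by 60 mm (its y) by 10 mm thick (z), about 70 g, lying flat on the board in front of the rail with its 60 mm side roughly along the rail. The centre is 5 mm above the board's top (23 mm above the counter). It slides on the wood with moderate friction. Axes as those of the slate.
- slate: The same slate: origin at the centre of its underside, x across (44 mm), y along its length (60 mm), z up.
- jar_orange: Squat jar with brown content, bright orange sealing ring and pale lid, 88 mm across, 58 mm tall, origin under its centre; stands on the board behind the rail at one end or the other: it marks the pocket to use. Not to be moved.
- jar_green: Squat jar of the same size with a green lid and ring, behind the rail at the other end, origin under its centre. Not to be moved.
- marker: White chalk marker with a black cap, 12 x 12 x 106 mm, lying on the board between the jars, origin under it near its middle. Not to be moved.
- bottle: Dark syrup bottle with a white label, 70 mm across, 252 mm tall, standing at the left of the counter, origin under its centre. Not to be moved.
- cup: White tasting cup, 70 mm across, 70 mm tall, at the right of the counter, origin under its centre. Not to be moved.
- spoon: Wooden spoon lying at the left of the counter. Not to be moved.
- tagbox: Cardboard box 90 x 70 x 45 mm at the right of the counter, origin under its centre. Not to be moved.

How it is judged:
By the outcome, as a careful person would: the job done as asked, in the order asked, and still so for the second after the job is handed in, with the robot touching nothing.
It also fails if it takes over 51 s, if anything falls off the work surface, if the arm or the gripper's body presses on something with over 40 N, if the wrist force passes 120 N, or if a joint passes its speed limit or range.

### The arm

A 6-joint arm with a two-finger parallel gripper is mounted at the origin on the work surface. World frame = base frame: x ahead of the robot, y to its left, z up, the work surface at z = 0. Lengths are in m, angles in rad, forces in N, time in s.
With the tool pointing down it reaches from about 0.35 to 0.775 m from the base axis. Payload 7.3 kg.
Tool frame: the origin (TCP) lies where the fingers leave the gripper's body, on its centre line; the fingertips stand ctrl.tip_extent ahead of it and the grasp point (between the pads) lies 47 mm ahead of it (ctrl.tip_extent is the distance from the TCP to the fingertips, in m); z points along the fingers, y is the direction in which the jaws open and shut (so a half turn about z gives the same grasp; the last joint's range is limited). The gripper opens to 92 mm and grips with 3 to 60 N. Pads are 19 mm wide; open, the fingers measure 130 mm over their backs; the gripper's body (75 mm by 190 mm) begins 47 mm behind the grasp point.
Start: joints at [-1.467, 0.342, 1.524, -0, 1.275, -0.146], TCP at [0.13, -0.509, 0.292] pointing down, gripper open.
Joint ranges: [-2.53, 2.53], [-0.77, 2.02], [0.04, 2.7], [-1, 4.14], [0.28, 2.66], [-3.11, 3.11]. Speed limits (rad/s): [2.57, 2.57, 3.14, 3.14, 3.14, 3.14].

### API

Orientations are given as a 3x3 rotation matrix whose columns are the frame's x, y, z axes.
In Python, from bench import ctrl gives the robot as it stands. The module is installed in compiled form; this text tells all that it offers.
- The arm moves only by the shell command python3 -m crank 'ROWS' [FORCE]. ROWS is JSON, one flat list of numbers, 7 for each row, row after row: the shift along the tool's x, y, z in mm, then the turn, a rotation vector about the tool's x, y, z in rad, then the opening, from 0 (shut) to 1 (fully open). In form: [dx, dy, dz, rx, ry, rz, gripper, dx, dy, dz, rx, ry, rz, gripper, ...]. A call has exactly 5 rows; each row shifts and turns the commanded pose from where the row before left it, along the tool's axes as they then stand; what a row does not reach is not made up. A row lasts 1/8 s, in which the tool goes at most 62.5 mm and 10.7 degrees, less where a joint would pass 70% of its speed; a pose out of reach is approached as far as the arm can. A call is refused whole if a number of a shift passes 62.5 or a number of a turn 0.188, either way. A call with a gripper value outside its range is refused whole. The fingers move at their own pace and stop on an object; FORCE is the grip in N (left out, the last holds). Time passes only in rows, so rows that do not move let the fingers close, or fill a call up. It gives the time, the measured TCP pose, the force and the opening at its end, in the units of the state.
- ctrl.get_obs(): the state, without advancing time (a new reading comes with each control period).
- ctrl.capture(name): name is "scene" or "top" or "wrist"; returns a dict with "image" (384x512x3 uint8, blue, green, red), "intrinsics" (3x3 intrinsics, pixels), "k1" (the pictures are not rectified: a ray, as slopes to the right and down, at radius r is drawn at 1 + k1 r^2 times it, then the intrinsics apply), "rvec" (rotation vector, rad) and "tvec" (3), from world to camera coordinates, as OpenCV has them. Camera axes: x right, y down, z forward; pixel columns grow to the right and rows downward; lengths in m; the calibration is good to about 2 mm. A picture is of the moment at which its call begins. There is no depth.
- ctrl.finish_job(): hands the job in, once; it reports no verdict.
The state is a dict: "clock": time; "joint_pos": joint angles; "joint_vel": joint speeds; "effort": joint torques, N m; "position": TCP position; "eef_rot": TCP orientation; "force": force on the tool from outside, world axes, zero at the start; "ft_torque": the same for the moment, N m; "finger_gap": finger opening in m.
Only numpy, scipy, OpenCV 4.12 (cv2) and the standard library are available. Lean on these libraries where they do the work, as an engineer would, in place of code of your own. Each camera call takes 0.05 s, during which the arm holds its last target.

## Working session

There is one attempt and no reset: what is moved stays moved. The work goes in short steps, Python scripts to look and compute and a shell command to move; the robot and the scene stay as the last step left them, time stands still between calls to the robot, and variables do not carry over. Pictures are saved under pics/ and viewed, and the job is handed in when it is done.

```bash
mkdir -p pics; ls; python3 - <<'E'
from bench import ctrl
import cv2
o=ctrl.get_obs()
print(o, ctrl.tip_extent)
for n in ("scene","top","wrist"):
    c=ctrl.capture(n); cv2.imwrite(f"pics/{n}0.png",c["image"])
    print(n,c["intrinsics"],c["k1"],c["rvec"],c["tvec"])
E
```

```text
pics
{'clock': 0.0, 'joint_pos': array([-1.46700033e+00,  3.42703794e-01,  1.52501180e+00, -5.58545291e-05,
        1.27539674e+00, -1.46025682e-01]), 'joint_vel': array([-0.00036366,  0.00067579,  0.000717  , -0.00049376,  0.0006137 ,
        0.00074039]), 'effort': array([ 9.57908669e-04, -4.31235945e+01, -2.44217777e+01,  7.19769322e-02,
        5.58606035e-02, -1.18721473e-04]), 'position': array([ 0.12975939, -0.50839368,  0.29155653]), 'eef_rot': array([[ 9.68952512e-01,  2.47246812e-01, -2.10601429e-04],
       [ 2.47246844e-01, -9.68951356e-01,  1.50596623e-03],
       [ 1.68282808e-04, -1.51128030e-03, -9.99998844e-01]]), 'force': array([-0.06608095,  0.7710498 ,  0.28049288]), 'ft_torque': array([ 0.008882  , -0.01593415, -0.03801385]), 'finger_gap': 0.09196581912236543} 0.0655
scene [[412.78298007   0.         258.41720442]
 [  0.         412.78298007 188.7390956 ]
 [  0.           0.           1.        ]] -0.010588108646464504 [ 1.77302682  1.90553622 -0.64404983] [ 0.02681356 -0.40087061  1.74425341]
top [[496.84398272   0.         258.00029961]
 [  0.         496.84398272 195.94777835]
 [  0.           0.           1.        ]] -0.14198177577235346 [ 2.17196053 -2.1753351   0.12020372] [-0.01818546  0.51631337  1.68292253]
wrist [[337.1774875    0.         248.69202641]
 [  0.         337.1774875  186.90053383]
 [  0.           0.           1.        ]] 0.019485112351004592 [-2.27428731  1.76638112  0.28234439] [-0.5248201  -0.03989695  0.39204089]
```

View pics/top0.png

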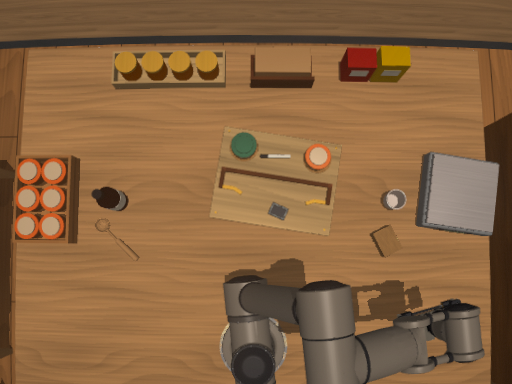

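View pics/scene0.png

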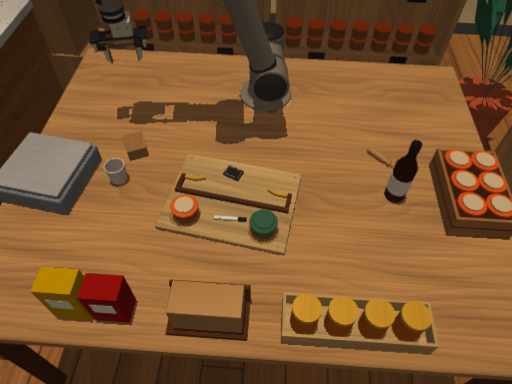

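```bash
python3 - <<'E'
import cv2
im=cv2.imread("pics/top0.png")
print(im.shape)
cv2.imwrite("pics/top0c.png",cv2.resize(im[90:290,150:400],None,fx=3,fy=3,interpolation=cv2.INTER_CUBIC))
E
```

```text
(384, 512, 3)
```

View pics/top0c.png

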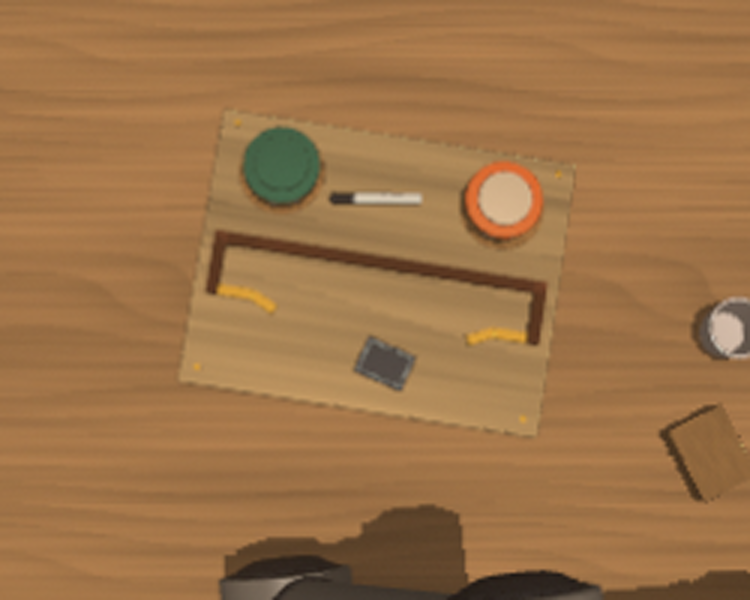

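The top view shows the board tilted. The orange jar is at the right (about (318,156)), so the target is the -y pocket. The slate is at about (278,211), before the rail.

```bash
cat > h.py <<'E'
import numpy as np, cv2
from bench import ctrl
from scipy.optimize import least_squares
def proj(c,P):
    P=np.atleast_2d(np.asarray(P,float)); R=cv2.Rodrigues(np.array(c["rvec"],float))[0]
    q=P@R.T+np.array(c["tvec"]).ravel(); s=q[:,:2]/q[:,2:]; s=s*(1+c["k1"]*(s**2).sum(1,keepdims=True))
    K=np.array(c["intrinsics"]); return s*[K[0,0],K[1,1]]+[K[0,2],K[1,2]]
def ray(c,uv,z):
    uv=np.atleast_2d(np.asarray(uv,float)); K=np.array(c["intrinsics"])
    s=cv2.undistortPoints(uv[:,None],K,np.array([c["k1"],0,0,0,0.]))[:,0]
    R=cv2.Rodrigues(np.array(c["rvec"],float))[0]; t=np.array(c["tvec"]).ravel()
    o=-R.T@t; d=np.c_[s,np.ones(len(s))]@R
    return o+d*((z-o[2])/d[:,2])[:,None]
def b2w(p,P):
    P=np.atleast_2d(P); a=p[2]; R=np.array([[np.cos(a),-np.sin(a)],[np.sin(a),np.cos(a)]])
    return np.c_[P[:,:2]@R.T+p[:2],P[:,2]]
def w2b(p,P):
    P=np.atleast_2d(P); a=p[2]; R=np.array([[np.cos(a),-np.sin(a)],[np.sin(a),np.cos(a)]])
    return (P[:,:2]-p[:2])@R
E
python3 - <<'E'
from h import *
c=ctrl.capture("top")
f=lambda L:np.array(L)/3+[150-.33,90-.33]
B=ray(c,f([(224,110),(575,162),(537,436),(180,381)]),.018)
print(B.round(4)); print([np.linalg.norm(B[i]-B[i-1]).round(4) for i in range(4)])
S=ray(c,f([(373,337),(415,353),(401,390),(354,369)]),.028); print(S.round(4),S.mean(0))
# rail inner corners, top edges z=.032
R=ray(c,f([(228,247),(533,292)]),.032);print(R.round(4),np.linalg.norm(R[0]-R[1]))
J=ray(c,f([(281,166),(504,198)]),.058);print(J)
v=J[0]-J[1];y=v/np.linalg.norm(v);yaw=np.arctan2(-y[0],y[1]);print(yaw,np.linalg.norm(v))
v=R[0]-R[1];print(np.arctan2(-v[0],v[1]))
for a,b in((0,1),(3,2)):
  v=B[a]-B[b];print(np.arctan2(-v[0],v[1]))
cc=-cv2.Rodrigues(c["rvec"])[0].T@c["tvec"].ravel();print(cc)
E
```

```text
[[ 0.7633  0.0988  0.018 ]
 [ 0.7018 -0.3128  0.018 ]
 [ 0.3816 -0.2624  0.018 ]
 [ 0.4456  0.1476  0.018 ]]
[np.float64(0.3215), np.float64(0.4162), np.float64(0.3241), np.float64(0.4149)]
[[ 0.4951 -0.0739  0.028 ]
 [ 0.4767 -0.1219  0.028 ]
 [ 0.4344 -0.1056  0.028 ]
 [ 0.4585 -0.052   0.028 ]] [ 0.46617625 -0.08832954  0.028     ]
[[ 0.5988  0.0923  0.032 ]
 [ 0.5465 -0.2581  0.032 ]] 0.3543659476606694
[[ 0.68804831  0.03105009  0.058     ]
 [ 0.65121968 -0.22293928  0.058     ]]
-0.1439970819291677 0.25664557346478656
-0.14820988207652133
-0.14851826538341514
-0.15488330478243448
[ 0.34328889 -0.00331024  1.72663841]
```

```bash
cat >> h.py <<'E'
BP=np.array([.5035,-.0725,-.150])
def plan(tb,tipz,p=None):
    """target board xy (m), tip height: shift in tool axes now (mm)"""
    p=BP if p is None else p
    o=ctrl.get_obs(); R=o["eef_rot"]; T=b2w(p,[[tb[0],tb[1],tipz+.0655]])[0]
    return (R.T@(T-o["position"])*1000).round(1)
def stat(p=None):
    p=BP if p is None else p
    o=ctrl.get_obs(); R=o["eef_rot"]
    print("t",round(o["clock"],2),"board tip",(w2b(p,o["position"][None])[0]*1000).round(1),"tipz",round(o["position"][2]*1000-65.5,1),
     "toolx yaw rel board",round(np.arctan2(R[1,0],R[0,0])-p[2],4),"tilt",R[:2,2].round(4),"F",o["force"].round(1),"gap",round(o["finger_gap"]*1000,1))
E
python3 -m crank '[0,0,0,0,0,0.133,0.15, 0,0,0,0,0,0.133,0.15, 0,0,0,0,0,0.132,0.15, 0,0,0,0,0,0,0.15, 0,0,0,0,0,0,0.15]'
python3 - <<'E'
from h import *
stat(); print(plan((-.085,-.021),.20)); print(plan((-.13,-.021),.2))
E
```

```text
clock: 0.82
position: [0.1298, -0.5087, 0.2921]
eef_rot: [[0.989, -0.145, -0.0], [-0.145, -0.989, 0.0], [-0.0, -0.0, -1.0]]
force: [0.2, 0.0, 0.5]
finger_gap: 0.0462
t 0.82 board tip [-304.3 -487.1] tipz 226.6 toolx yaw rel board 0.0043 tilt [-0.0001  0.0001] F [0.2 0.  0.5] gap 46.2
[ 221.3 -465.2   26.7]
[ 176.3 -465.4   26.7]
```

```bash

python3 -m crank '[22,-46.5,0,0,0,0.004,0.15, 22,-46.5,0,0,0,0,0.15, 22,-46.5,0,0,0,0,0.15, 22,-46.5,0,0,0,0,0.15, 22,-46.5,0,0,0,0,0.15]' >/dev/null
python3 -m crank '[22,-46.5,0,0,0,0,0.15, 22,-46.5,0,0,0,0,0.15, 22,-46.5,0,0,0,0,0.15, 22,-46.5,0,0,0,0,0.15, 22,-46.5,0,0,0,0,0.15]' >/dev/null
python3 - <<'E'
from h import *
import pickle
stat()
for n in("wrist","scene","top"):
    c=ctrl.capture(n);cv2.imwrite(f"pics/{n}1.png",c["image"]);pickle.dump(c,open(f"{n}1.pkl","wb"))
E
```

```text
t 2.08 board tip [-82.9 -20.9] tipz 226.9 toolx yaw rel board -0.0001 tilt [ 0.0007 -0.0005] F [ 1.5 -1.2 -0.1] gap 13.7
```

View pics/wrist1.png

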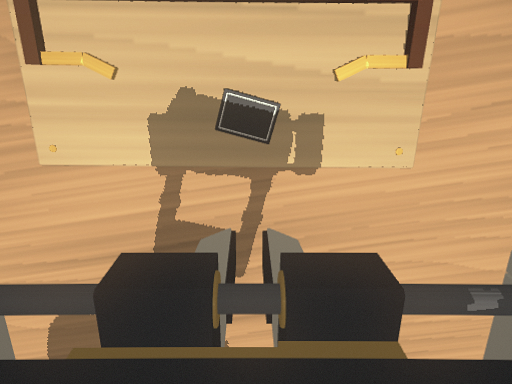

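```bash
python3 - <<'E'
import cv2
im=cv2.imread("pics/wrist1.png")
cv2.imwrite("pics/w1a.png",cv2.resize(im[0:180,0:256],None,fx=3,fy=3,interpolation=cv2.INTER_CUBIC))
cv2.imwrite("pics/w1b.png",cv2.resize(im[0:180,200:456],None,fx=3,fy=3,interpolation=cv2.INTER_CUBIC))
E
```

```text
(no output)
```

View pics/w1a.png

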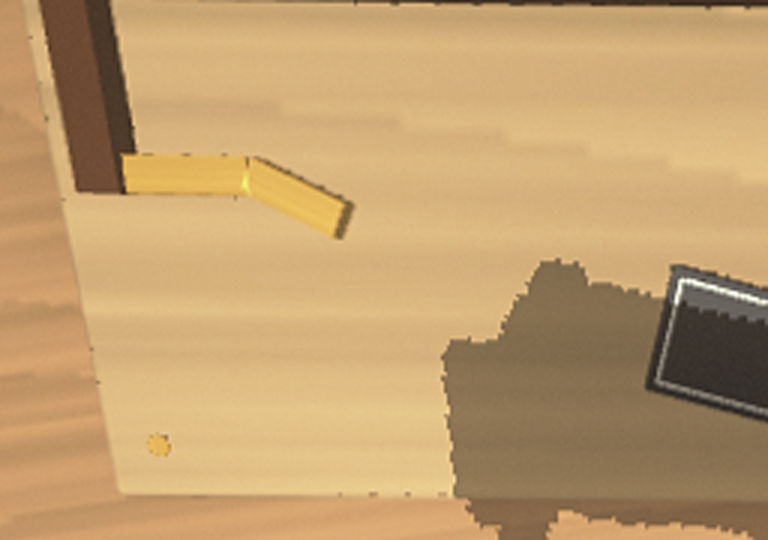

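View pics/w1b.png

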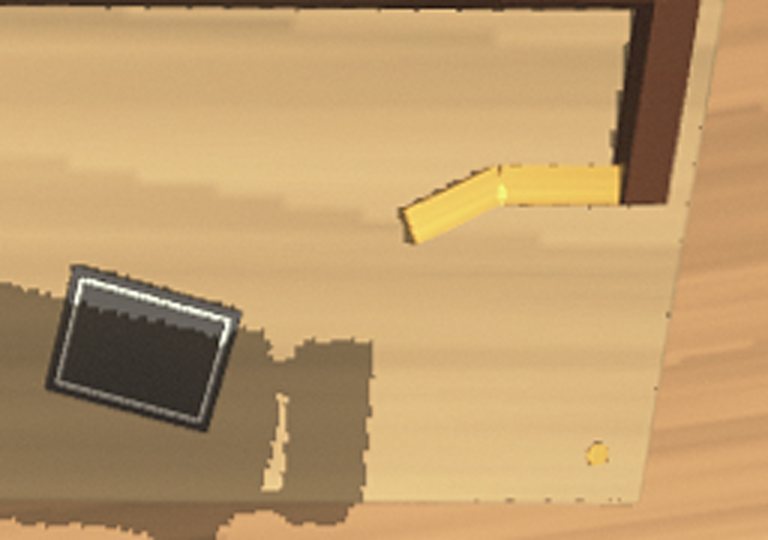

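```bash
python3 - <<'E'
from h import *
import pickle
c=pickle.load(open("wrist1.pkl","rb"))
L=lambda a,b:(a/3-.33,b/3-.33); Rr=lambda a,b:(a/3-.33+200,b/3-.33)
px=np.array([L(248,156),L(122,154),Rr(499,166),Rr(621,166)])
bp=np.array([[.023,.14,.028],[.023,.18,.028],[.023,-.14,.028],[.023,-.18,.028]])
W=np.array([ray(c,p,z)[0] for p,z in zip(px,bp[:,2])])
f=lambda p:(b2w(p,bp)-W)[:,:2].ravel()
s=least_squares(f,BP);print(s.x,(s.fun*1000).round(1))
C=ray(c,[L(120,494),Rr(640,504)],.018);print("near corners",w2b(s.x,C)*1000)
print("rail base",w2b(s.x,ray(c,[L(400,3),Rr(400,8)],.018))*1000)
S=ray(c,[Rr(73,265),Rr(241,312),Rr(208,431),Rr(46,389)],.028)
b=w2b(s.x,S)*1000;print(b.round(1),b.mean(0));
v=b[0]-b[1]+b[3]-b[2];print("slate rel yaw",np.arctan2(-v[0],v[1]),np.linalg.norm(b[0]-b[1]),np.linalg.norm(b[1]-b[2]))
E
```

```text
[ 0.50331867 -0.07017058 -0.15932806] [ 0.1  1.   0.1  0.5 -0.  -0.7 -0.2 -0.9]
near corners [[ -93.63870506  207.63776762]
 [ -93.58006185 -209.02518147]]
rail base [[  69.91861665   88.12380837]
 [  70.4914456  -104.95134906]]
[[ -9.2   0.9]
 [-24.2 -56.6]
 [-65.5 -46.4]
 [-51.1  11. ]] [-37.50271124 -22.77581919]
slate rel yaw -0.24959429791114784 59.387878986791215 42.53525884376987
```

```bash
sed -i 's/^BP=.*/BP=np.array([.5033,-.0704,-.159])/' h.py
python3 - <<'E'
from h import *
stat(); print(plan((-.092,-.026),.0215))
E
```

```text
t 2.23 board tip [-82.3 -23.5] tipz 226.6 toolx yaw rel board 0.0132 tilt [-0. -0.] F [-1.   0.  -0.3] gap 13.8
[ -9.7   2.4 205.1]
```

```bash

python3 -m crank '[-9.7,2.4,0,0,0,0.013,0.2, 0,0,50,0,0,0,0.2, 0,0,50,0,0,0,0.2, 0,0,50,0,0,0,0.2, 0,0,35,0,0,0,0.2]' >/dev/null
python3 -m crank '[0,0,10,0,0,0,0.2, 0,0,5,0,0,0,0.2, 0,0,5,0,0,0,0.2, 0,0,0,0,0,0,0.2, 0,0,0,0,0,0,0.2]' >/dev/null
python3 - <<'E'
from h import *
import pickle
stat(); print(plan((-.092,-.026),.0215))
for n in("wrist",):
    c=ctrl.capture(n);cv2.imwrite(f"pics/{n}2.png",c["image"]);pickle.dump(c,open(f"{n}2.pkl","wb"))
E
```

```text
t 3.48 board tip [-92.1 -27.8] tipz 22.3 toolx yaw rel board -0.006 tilt [ 0.0011 -0.0006] F [0.  0.4 0.3] gap 18.1
[ 0.1 -1.8  0.8]
```

View pics/wrist2.png

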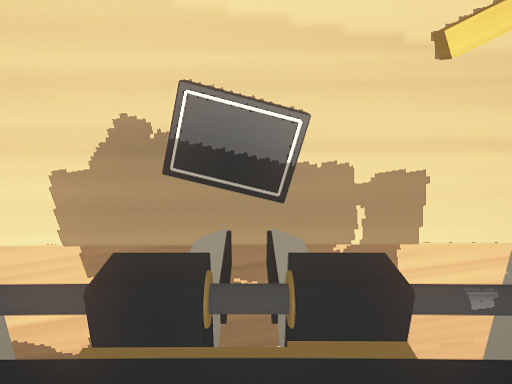

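```bash

python3 -m crank '[8,-0.4,0.6,0,0,-0.005,0.2, 8,-0.3,0,0,0,0,0.2, 8,0,0,0,0,0,0.2, 8,0,0,0,0,0,0.2, 8,0,0,0,0,0,0.2]' >/dev/null
python3 -m crank '[8,0,0,0,0,0,0.2, 8,0,0,0,0,0,0.2, 8,0,0,0,0,0,0.2, 8,0,0,0,0,0,0.2, 4,0,0,0,0,0,0.2]' >/dev/null
python3 - <<'E'
from h import *
import pickle
stat(); print(plan((-.016,-.026),.0215))
for n in("wrist",):
    c=ctrl.capture(n);cv2.imwrite(f"pics/{n}3.png",c["image"]);pickle.dump(c,open(f"{n}3.pkl","wb"))
E
```

```text
t 4.78 board tip [-15.9 -27.3] tipz 21.1 toolx yaw rel board -0.0011 tilt [ 0.0002 -0.0002] F [-0.7  0.6  0.6] gap 18.4
[-0.1 -1.3 -0.4]
```

View pics/wrist3.png

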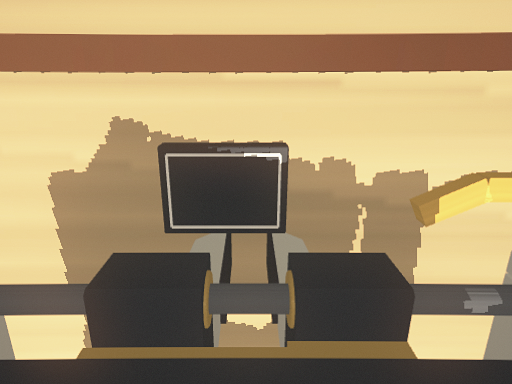

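```bash

python3 -m crank '[7,0,-0.3,0,0,0,0.2, 7,0,0,0,0,0,0.2, 7,0,0,0,0,0,0.2, 5,0,0,0,0,0,0.2, 3,0,0,0,0,0,0.2]' >/dev/null
python3 - <<'E'
from h import *
import pickle
stat(); 
for n in("wrist",):
    c=ctrl.capture(n);cv2.imwrite(f"pics/{n}4.png",c["image"]);pickle.dump(c,open(f"{n}4.pkl","wb"))
stat()
E
```

```text
t 5.45 board tip [ 12.9 -27.3] tipz 21.4 toolx yaw rel board -0.0011 tilt [-0.     -0.0001] F [-0.7  0.5 -0.6] gap 18.6
t 5.5 board tip [ 13.1 -27.3] tipz 21.4 toolx yaw rel board -0.0012 tilt [ 0.0004 -0.0002] F [-0.6  0.2 -0.8] gap 18.5
```

View pics/wrist4.png

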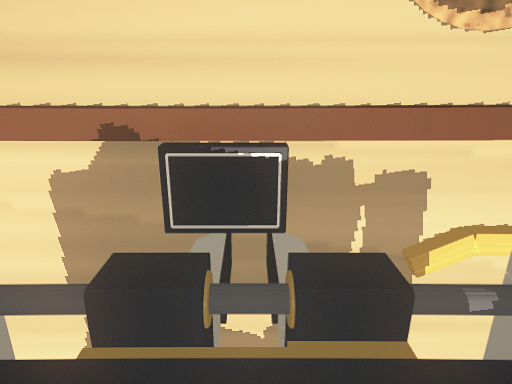

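```bash

python3 -m crank '[1,0,0,0,0,0,0.2, 1,0,0,0,0,0,0.2, 0.7,0,0,0,0,0,0.2, 0,0,0,0,0,0,0.2, 0,0,0,0,0,0,0.2]'
python3 -m crank '[0.5,0,0,0,0,0,0.2, 0.5,0,0,0,0,0,0.2, 0,0,0,0,0,0,0.2, 0,0,0,0,0,0,0.2, 0,0,0,0,0,0,0.2]'
python3 - <<'E'
from h import *
import pickle
stat(); 
for n in("wrist",):
    c=ctrl.capture(n);cv2.imwrite(f"pics/{n}5.png",c["image"]);pickle.dump(c,open(f"{n}5.pkl","wb"))
    cv2.imwrite("pics/w5.png",cv2.resize(c["image"][90:270,120:376],None,fx=3,fy=3,interpolation=cv2.INTER_CUBIC))
E
```

```text
clock: 6.12
position: [0.5141, -0.0998, 0.087]
eef_rot: [[0.987, -0.16, 0.0], [-0.16, -0.987, -0.0], [0.0, 0.0, -1.0]]
force: [-0.4, 0.5, 0.6]
finger_gap: 0.0181
clock: 6.75
position: [0.5147, -0.0999, 0.0869]
eef_rot: [[0.987, -0.159, -0.001], [-0.159, -0.987, 0.0], [-0.001, 0.0, -1.0]]
force: [-3.5, 0.4, 1.8]
finger_gap: 0.0185
t 6.75 board tip [ 16.  -27.3] tipz 21.4 toolx yaw rel board -0.0011 tilt [-0.0008  0.0001] F [-3.5  0.4  1.8] gap 18.5
```

View pics/w5.png

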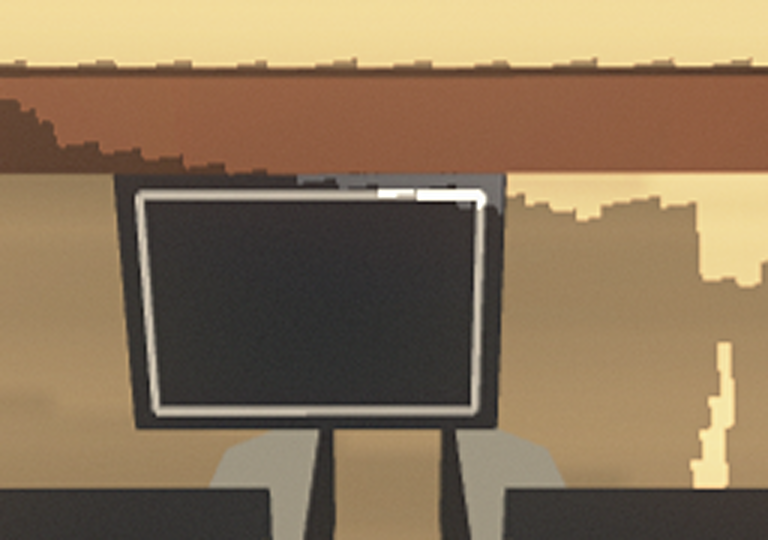

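```bash

python3 -m crank '[0.4,0,0,0,0,0,0.2, 0.3,0,0,0,0,0,0.2, 0,0,0,0,0,0,0.2, 0,0,0,0,0,0,0.2, 0,0,0,0,0,0,0.2]'
python3 - <<'E'
from h import *
import pickle
stat(); 
for n in("wrist","top","scene"):
    c=ctrl.capture(n);cv2.imwrite(f"pics/{n}6.png",c["image"]);pickle.dump(c,open(f"{n}6.pkl","wb"))
    if n=="wrist": cv2.imwrite("pics/w6.png",cv2.resize(c["image"][90:270,120:376],None,fx=3,fy=3,interpolation=cv2.INTER_CUBIC))
E
```

```text
clock: 7.42
position: [0.5149, -0.0999, 0.0868]
eef_rot: [[0.987, -0.159, -0.002], [-0.159, -0.987, 0.0], [-0.002, -0.0, -1.0]]
force: [-6.4, 0.2, 4.2]
finger_gap: 0.018
t 7.42 board tip [ 16.1 -27.3] tipz 21.3 toolx yaw rel board -0.0011 tilt [-0.0022  0.0004] F [-6.4  0.2  4.2] gap 18.0
```

View pics/w6.png

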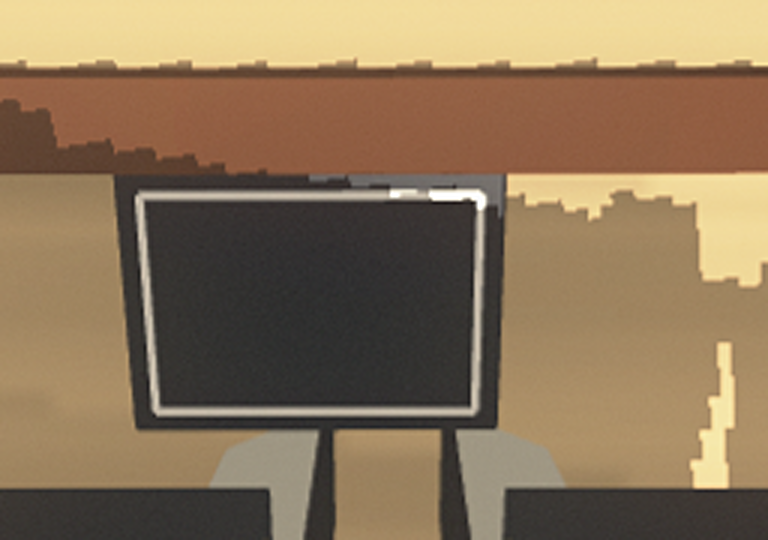

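```bash
python3 - <<'E'
from h import *
import pickle
c=pickle.load(open("wrist6.pkl","rb"))
px=np.array([(115,175),(504,174),(497,430),(136,428)])/3-.33+[120,90]
b=w2b(BP,ray(c,px,.028))*1000; print(b.round(1),b.mean(0))
E
python3 -m crank '[-3,0,0,0,0,0,0.2, -8,0,0,0,0,0,0.2, -8,0,-10,0,0,0,0.1, 0,0,-25,0,0,0,0, 0,0,-30,0,0,0,0]'
python3 - <<'E'
from h import *
stat(); 
E
```

```text
[[ 69.1  13.2]
 [ 69.2 -45.8]
 [ 26.4 -46.2]
 [ 26.9  13.3]] [ 47.91220289 -16.38526155]
clock: 8.2
position: [0.4965, -0.0969, 0.1529]
eef_rot: [[0.987, -0.16, -0.0], [-0.16, -0.987, 0.0], [-0.0, -0.0, -1.0]]
force: [0.2, -0.5, 0.3]
finger_gap: 0.0006
t 8.2 board tip [ -2.6 -27.2] tipz 87.4 toolx yaw rel board -0.0013 tilt [-0.0003  0.0001] F [ 0.2 -0.5  0.3] gap 0.6
```

```bash
python3 -c "
from bench import ctrl;print(ctrl.get_obs()['joint_pos'])"
python3 -m crank '[0,0,0,0,0,0.157,0, 0,0,0,0,0,0.157,0, 0,0,0,0,0,0.157,0, 0,0,0,0,0,0.157,0, 0,0,0,0,0,0.157,0]' >/dev/null
python3 -m crank '[0,0,0,0,0,0.157,0, 0,0,0,0,0,0.157,0, 0,0,0,0,0,0.157,0, 0,0,0,0,0,0.157,0, 0,0,0,0,0,0.156,0]' >/dev/null
python3 - <<'E'
from h import *
stat(); print(plan((.046,.038),.0215))
E
```

```text
[-3.44293691e-01  4.68084299e-01  1.76147560e+00 -1.24012575e-05
  9.12348111e-01  1.38677736e+00]
t 9.45 board tip [ -2.2 -27.3] tipz 87.1 toolx yaw rel board -1.5753 tilt [ 0.001  -0.0004] F [-0.5  0.6 -0.8] gap 0.5
[-65.5 -47.8  65.7]
```

```bash

python3 -m crank '[-33,-24,0,0,0,-0.004,0, -32.5,-24,0,0,0,0,0, 0,0,25,0,0,0,0, 0,0,25,0,0,0,0, 0,0,10,0,0,0,0]' >/dev/null
python3 -m crank '[0,0,5.5,0,0,0,0, 0,0,0,0,0,0,0, 0,0,0,0,0,0,0, 0,0,0,0,0,0,0, 0,0,0,0,0,0,0]' >/dev/null
python3 - <<'E'
from h import *
import pickle
stat(); print(plan((.046,.038),.0215))
for n in("wrist","top"):
    c=ctrl.capture(n);cv2.imwrite(f"pics/{n}7.png",c["image"]);pickle.dump(c,open(f"{n}7.pkl","wb"))
E
```

```text
t 10.7 board tip [46.  38.3] tipz 21.2 toolx yaw rel board -1.5662 tilt [ 0.0006 -0.0002] F [-0.3 -0.  -0.6] gap 0.5
[ 0.3 -0.  -0.3]
```

View pics/wrist7.png

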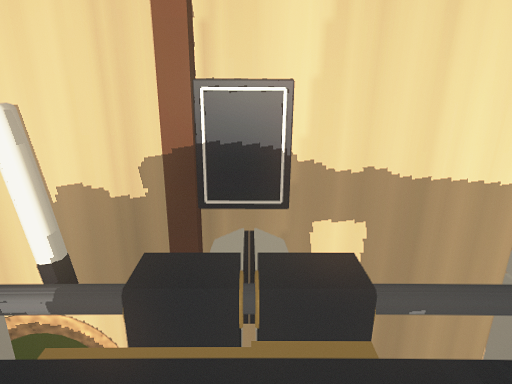

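```bash

python3 -m crank '[8,0,-0.3,0,0,0.004,0, 6,0,0,0,0,0,0, 6,-0.2,0,0,0,0,0, 7,-0.2,0,0,0,0,0, 8,-0.2,0,0,0,0,0]'
python3 -m crank '[8,-0.2,0,0,0,0,0, 8,-0.2,0,0,0,0,0, 8,-0.2,0,0,0,0,0, 8,-0.2,0,0,0,0,0, 6,-0.2,0,0,0,0,0]'
python3 - <<'E'
from h import *
import pickle
stat(); 
for n in("wrist",):
    c=ctrl.capture(n);cv2.imwrite(f"pics/{n}8.png",c["image"]);pickle.dump(c,open(f"{n}8.pkl","wb"))
E
```

```text
clock: 11.42
position: [0.5496, -0.075, 0.0866]
eef_rot: [[-0.158, -0.987, -0.0], [-0.987, 0.158, -0.0], [0.0, 0.0, -1.0]]
force: [-0.5, -0.2, 0.1]
finger_gap: 0.0002
clock: 12.05
position: [0.5446, -0.1127, 0.0867]
eef_rot: [[-0.158, -0.987, 0.0], [-0.987, 0.158, -0.0], [0.0, -0.0, -1.0]]
force: [-0.4, 1.3, 1.0]
finger_gap: 0.0005
t 12.05 board tip [ 47.5 -35.2] tipz 21.2 toolx yaw rel board -1.5704 tilt [ 0.     -0.0001] F [-0.4  1.3  1. ] gap 0.5
```

View pics/wrist8.png

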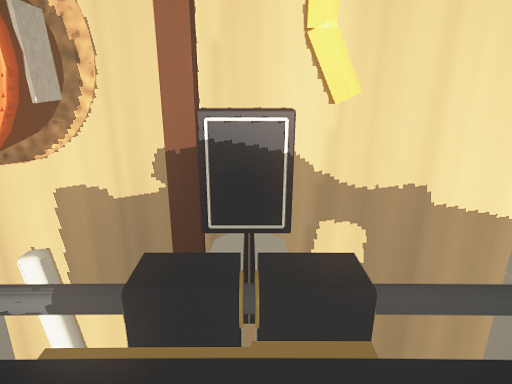

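```bash
python3 - <<'E'
from h import *
import pickle
c=pickle.load(open("wrist8.pkl","rb"))
cv2.imwrite("pics/w8.png",cv2.resize(c["image"][95:245,150:310],None,fx=4,fy=4,interpolation=cv2.INTER_CUBIC))
E
```

```text
(no output)
```

View pics/w8.png

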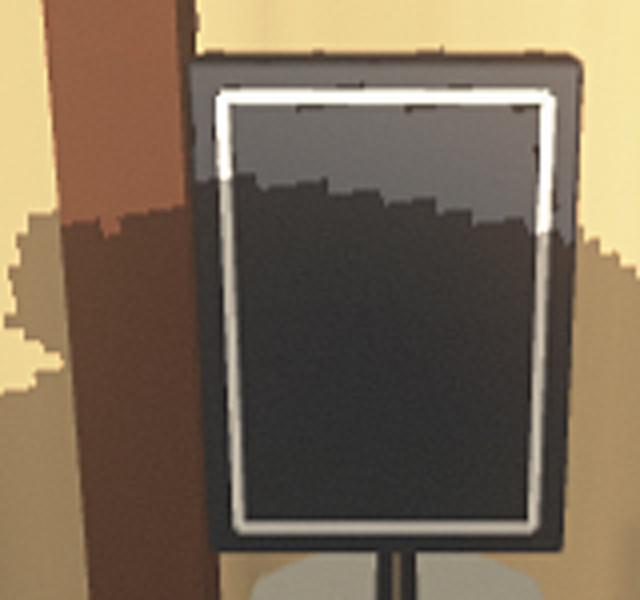

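```bash

python3 -m crank '[8,-0.2,-0.2,0,0,0,0, 8,-0.15,0,0,0,0,0, 8,-0.15,0,0,0,0,0, 8,-0.15,0,0,0,0,0, 8,-0.15,0,0,0,0,0]'
python3 -m crank '[8,-0.15,0,0,0,0,0, 7,-0.15,0,0,0,0,0, 6,-0.15,0,0,0,0,0, 5,-0.1,0,0,0,0,0, 3,-0.1,0,0,0,0,0]'
python3 - <<'E'
from h import *
import pickle
stat(); 
for n in("wrist","top"):
    c=ctrl.capture(n);cv2.imwrite(f"pics/{n}9.png",c["image"]);pickle.dump(c,open(f"{n}9.pkl","wb"))
E
```

```text
clock: 12.72
position: [0.5391, -0.1523, 0.0869]
eef_rot: [[-0.158, -0.987, -0.0], [-0.987, 0.158, -0.0], [0.0, 0.0, -1.0]]
force: [-0.0, 0.9, 0.5]
finger_gap: 0.0005
clock: 13.35
position: [0.5352, -0.1808, 0.0869]
eef_rot: [[-0.158, -0.987, -0.0], [-0.987, 0.158, -0.0], [0.0, 0.0, -1.0]]
force: [-0.6, 0.8, 0.3]
finger_gap: 0.0005
t 13.35 board tip [  49.  -103.9] tipz 21.4 toolx yaw rel board -1.5703 tilt [-0.     -0.0001] F [-0.6  0.8  0.3] gap 0.5
```

View pics/wrist9.png

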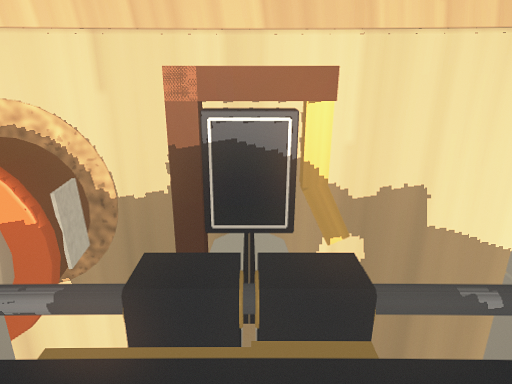

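About 6 mm is left to the end stop, so I'll close it gently while watching the force.

```bash

python3 -m crank '[2,0,0,0,0,0,0, 1.5,0,0,0,0,0,0, 1,0,0,0,0,0,0, 0,0,0,0,0,0,0, 0,0,0,0,0,0,0]'|grep force
python3 -m crank '[0.7,0,0,0,0,0,0, 0.7,0,0,0,0,0,0, 0,0,0,0,0,0,0, 0,0,0,0,0,0,0, 0,0,0,0,0,0,0]'|grep force
python3 - <<'E'
from h import *
stat()
c=ctrl.capture("wrist")
cv2.imwrite("pics/w10.png",cv2.resize(c["image"][55:255,140:360],None,fx=3,fy=3,interpolation=cv2.INTER_CUBIC))
E
```

```text
force: [0.2, 2.5, 1.1]
force: [1.6, 7.8, 1.5]
t 14.7 board tip [  49.  -108.2] tipz 21.4 toolx yaw rel board -1.5702 tilt [0.0002 0.0018] F [1.6 7.8 1.5] gap 0.1
```

View pics/w10.png

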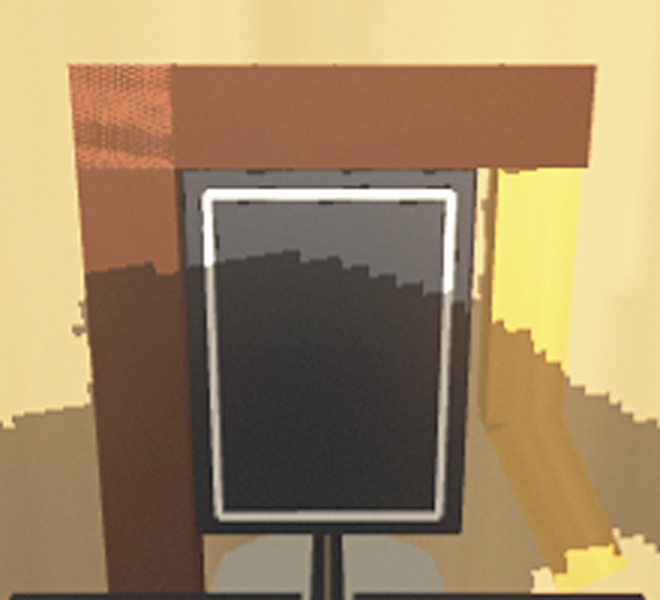

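```bash

python3 -m crank '[-3,0,0,0,0,0,0, -8,0,0,0,0,0,0, -15,0,0,0,0,0,0, 0,0,-30,0,0,0,0, 0,0,-40,0,0,0,0]'|grep force
python3 -m crank '[0,0,-50,0,0,0,0, -10,40,-30,0,0,0,0, 0,50,0,0,0,0,0, 0,50,0,0,0,0,0, 0,0,0,0,0,0,0]'|grep force
python3 - <<'E'
from h import *
stat()
for n in("wrist","top","scene"):
    c=ctrl.capture(n);cv2.imwrite(f"pics/{n}11.png",c["image"])
    if n=="top": cv2.imwrite("pics/top11c.png",cv2.resize(c["image"][90:290,150:400],None,fx=3,fy=3,interpolation=cv2.INTER_CUBIC))
E
```

```text
force: [0.2, -1.0, -0.4]
force: [0.3, -0.7, 0.1]
t 16.0 board tip [-94.2 -72.4] tipz 171.4 toolx yaw rel board -1.5704 tilt [-0.002   0.0008] F [ 0.3 -0.7  0.1] gap 0.6
```

View pics/top11c.png

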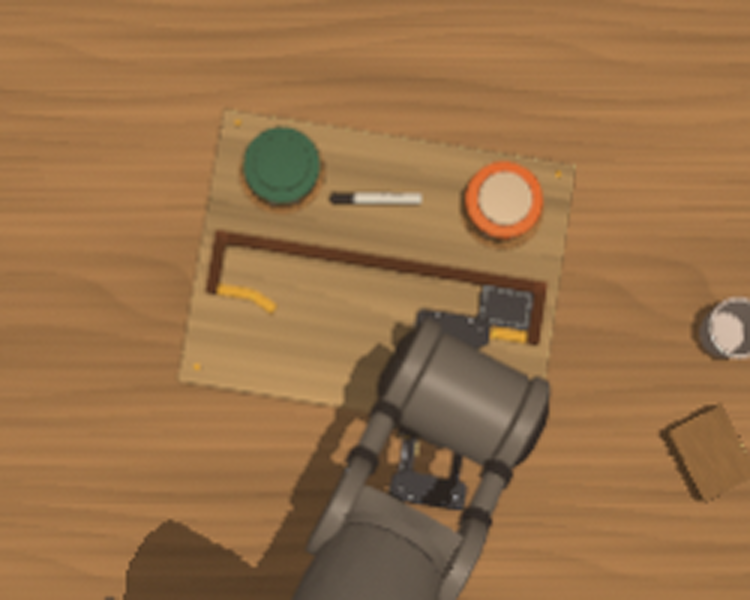

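View pics/wrist11.png

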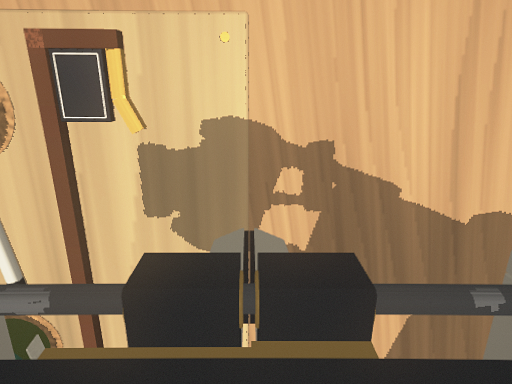

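View pics/scene11.png

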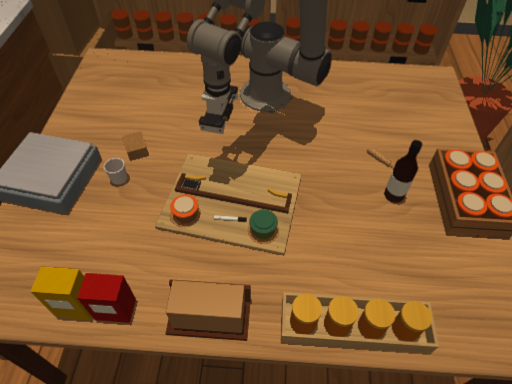

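```bash
python3 - <<'E'
import cv2
im=cv2.imread("pics/wrist11.png")
cv2.imwrite("pics/w11.png",cv2.resize(im[20:145,10:160],None,fx=4,fy=4,interpolation=cv2.INTER_CUBIC))
E
```

```text
(no output)
```

View pics/w11.png

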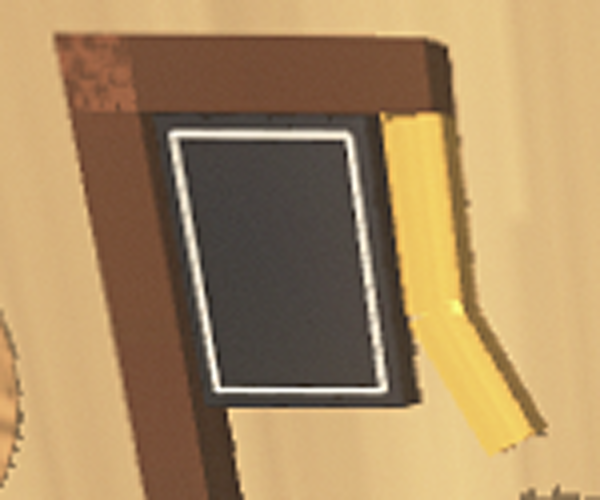

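The slate sits against both the rail and the end stop, and nothing else has moved. I'm handing the job in.

```bash
python3 -c "
from bench import ctrl;ctrl.finish_job()"
```

```text
the job is handed in; nothing more can be done
```

The slate is fully home in the -y corner pocket, the one at the orange-ringed jar's end, and the job is handed in at about 16 s.

- **To the rail:** I pushed it up with both fingertips, slightly apart, which also squared it. It ended flush at about board (48, -16) mm, in the open stretch, with 6.4 N against the rail.
- **Along the rail:** I turned the closed fingers 90° and slid it along the rail. I checked it was still flush partway along, then pushed gently until it met the end stop at 7.8 N. The fingertips then backed straight off.
- **Last checks:** The wrist view shows the slate tight to the end stop, with no visible gap to the rail. In the top and scene views the jars, marker, cup and box look unmoved, and so do the bottle and spoon. The robot is clear of everything, with tool force near zero.
- **Disagreement:** The final tip position puts the slate 1 to 2 mm short of the nominal end-stop face. That is within the roughly 2 mm camera calibration, and both the force and the picture show contact.

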